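# Hand the running marker to the next vial

### The arm

A 7-joint arm with a two-finger parallel gripper is mounted at the origin on a cart in front of the work surface, level with it; the furniture and walls round the work are solid. World frame = base frame: x ahead of the robot, y to its left, z up, the work surface at z = 0. Lengths are in m, angles in rad, forces in N, time in s.
With the tool pointing down it reaches from about 0.425 to 0.875 m from the base axis. Payload 4.7 kg.
Tool frame: the origin (TCP) lies on the centre line of the jaws, within the pads' length; the fingertips stand ahead of it and the grasp point (between the pads) lies 2 mm behind it (nose_length is the z of the fingertips in the tool frame, in m); z points along the fingers, y is the line along which they close (so a half turn about z gives the same grasp; the last joint's range is limited). The gripper opens to 87 mm and grips with 3 to 60 N. Pads are 19 mm wide; open, the fingers measure 117 mm over their backs; the gripper's body (75 mm by 190 mm) begins 51 mm behind the grasp point.
Start: joints at [-1.194, 0.321, -0.07, 1.45, 0.023, 1.371, -0.057], TCP at [0.231, 0.608, 0.24] pointing down, gripper open.
Joint ranges: [-2.86, 2.86], [-0.3, 2.09], [-1.38, 1.24], [0.06, 2.45], [-1.56, 4.7], [0.09, 2.05], [-2.69, 2.69]. Speed limits (rad/s): [2.57, 2.57, 3.14, 3.14, 3.14, 3.14, 3.14].

### API

Orientations are given as a rotation vector (axis times angle).
In Python, from bench import * gives the robot as it stands.
- The arm moves only by the tool send_rows, never from a script. Its arguments are lists of equal length, an entry for each row: "xyz": the shift along the tool's x, y, z in mm, a list of three; "dr": the turn, a rotation vector about the tool's x, y, z in rad, a list of three. A call has exactly 10 rows; each row is the pose to reach, as a shift and turn from the pose commanded when the call began, along the tool's axes at that moment; what a row does not reach only later rows make up. A row lasts 1/12 s, in which the tool goes at most 41.7 mm and 7.16 degrees, less where a joint would pass 70% of its speed; a pose out of reach is approached as far as the arm can. A call with a gripper value outside its range is refused whole. "jaw" is the finger opening in mm, from 0 to 87, set as the call begins (left out, the last holds). The fingers move at their own pace and stop on an object; "grip_force" is the grip in N (left out, the last holds). Time passes only in rows, so rows that repeat a pose let the fingers close, or fill a call up. It gives the time, the measured TCP pose, the force, the opening and the grip force at its end, in the units of the state.
- get_state(): the state, without advancing time (a new reading comes with each control period).
- get_image(name): name is "scene" or "top" or "wrist"; returns the picture (400x640x3 uint8, red, green, blue); there is no depth.
- calibration(name): a dict with "vfov" (degrees; the focal length in pixels is half the picture's height over the tangent of half this angle, whatever the lens; pixels are square), "cx", "cy" (the principal point, pixels), "k1" (the pictures are not rectified: a ray, as slopes to the right and down, at radius r is drawn at 1 + k1 r^2 times it, then the intrinsics apply), "rvec" (rotation vector, rad) and "tvec" (3), from world to camera coordinates, as OpenCV has them; the wrist camera has in their place "hand_eye" (4x4, takes a point from camera to tool coordinates, whose origin is the TCP and whose axes are the flange's). Camera axes: x right, y down, z forward; pixel columns grow to the right and rows downward; lengths in m; the calibration is good to about 2 mm. A picture is of the moment at which its call begins: read the wrist's pose just before it. calibration takes no time and is no camera call.
- close_job(): hands the job in; it is judged then, once.
The state is a dict: "time": time; "joint_positions": joint angles; "qd": joint speeds; "joint_torque": joint torques, N m; "position": TCP position; "tool_rot": TCP orientation; "ft_force": force on the tool from outside, world axes, zero at the start; "torque": the same for the moment, N m; "grip_width": opening from 0.0 (shut) to 1.0 (fully open); "grip_force": force on a finger pad.
Only numpy, scipy, OpenCV 4.12 (cv2) and the standard library are available. Lean on these libraries where they do the work, as an engineer would, in place of code of your own. Each camera call takes 0.05 s, during which the arm holds its last target. There are 200 camera calls.

### The job

The instrument has finished the black-capped vial and the blue-capped one is next: first flip the paddle of the black-capped vial's stand over so that it lies flat with its white face up, then flip the paddle of the blue-capped vial's stand over so that it lies flat with its orange face up. Push the paddles over with the fingertips only, without pinching them, and leave the brown vial's paddle as it is, all vials standing in their cups and everything else on the bench where it is.

Things in the scene. Friction and masses are not known exactly. Their poses are not given: they have to be found in the camera images.
- stand_blue: Fixed grey marker stand of the clear glass vial with a blue cap; base plate 105 x 136 x 8 mm (x -70 to 35, y -68 to 68). Origin: its underside, straight below the pivot; x along the hinge line, away from the robot, y left, z up. Each rest: two 7 x 9 mm posts at y = +-53, x = +-21.5 mm (36 mm gap), tops 57 mm above the bench. A black cup (x = -53, y = 0; 32 mm wide, rim 26 mm above the bench) holds the vial.
- flag_blue (a joint): This stand's paddle, rad. 0: flat on the left rest (+y), white face up; 1.57: upright; 3.14: flat on the right rest (-y), orange up; both ends hard stops. Stiff (0.03 N m), stays where left. 50 mm wide, 6 thick, reaching 60 mm from the hinge line; on the other side a black tail, 36 mm wide, 6 thick, reaching 38 mm, free space below it to the base: pressing the tail down raises the paddle.
- pivot_blue (a point): Middle of this stand's hinge line, 60 mm above the bench (fixed on the stand). Two aluminium cheeks beside the paddle at x = +-30 mm, inner gap 54 mm, tops 70 mm above the bench. Under the lying paddle, between the two posts of its rest, 49 mm are free down to the base plate.
- edge_blue (a point): Middle of this paddle's outer edge (turns with it), half-way through its thickness, 60 mm from the hinge line. Its z axis is normal to the paddle, out of the white face.
- vial_blue_mid (a point): Centre of the loose clear glass vial with a blue cap, 22 mm diameter, 48 mm tall, standing in the cup of its stand, its top 59 mm above the bench.
- stand_black: Fixed grey marker stand of the clear glass vial with a black cap; base plate 105 x 136 x 8 mm (x -70 to 35, y -68 to 68). Origin: its underside, straight below the pivot; x along the hinge line, away from the robot, y left, z up. Each rest: two 7 x 9 mm posts at y = +-53, x = +-21.5 mm (36 mm gap), tops 57 mm above the bench. A black cup (x = -53, y = 0; 32 mm wide, rim 26 mm above the bench) holds the vial.
- flag_black (a joint): This stand's paddle, rad. 0: flat on the left rest (+y), white face up; 1.57: upright; 3.14: flat on the right rest (-y), orange up; both ends hard stops. Stiff (0.03 N m), stays where left. 50 mm wide, 6 thick, reaching 60 mm from the hinge line; on the other side a black tail, 36 mm wide, 6 thick, reaching 38 mm, free space below it to the base: pressing the tail down raises the paddle.
- pivot_black (a point): Middle of this stand's hinge line, 60 mm above the bench (fixed on the stand). Two aluminium cheeks beside the paddle at x = +-30 mm, inner gap 54 mm, tops 70 mm above the bench. Under the lying paddle, between the two posts of its rest, 49 mm are free down to the base plate.
- edge_black (a point): Middle of this paddle's outer edge (turns with it), half-way through its thickness, 60 mm from the hinge line. Its z axis is normal to the paddle, out of the white face.
- vial_black_mid (a point): Centre of the loose clear glass vial with a black cap, 22 mm diameter, 48 mm tall, standing in the cup of its stand, its top 59 mm above the bench.
- stand_amber: Fixed grey marker stand of the brown glass vial with a white cap; base plate 105 x 136 x 8 mm (x -70 to 35, y -68 to 68). Origin: its underside, straight below the pivot; x along the hinge line, away from the robot, y left, z up. Each rest: two 7 x 9 mm posts at y = +-53, x = +-21.5 mm (36 mm gap), tops 57 mm above the bench. A black cup (x = -53, y = 0; 32 mm wide, rim 26 mm above the bench) holds the vial.
- flag_amber (a joint): This stand's paddle, rad. 0: flat on the left rest (+y), white face up; 1.57: upright; 3.14: flat on the right rest (-y), orange up; both ends hard stops. Stiff (0.03 N m), stays where left. 50 mm wide, 6 thick, reaching 60 mm from the hinge line; on the other side a black tail, 36 mm wide, 6 thick, reaching 38 mm, free space below it to the base: pressing the tail down raises the paddle.
- pivot_amber (a point): Middle of this stand's hinge line, 60 mm above the bench (fixed on the stand). Two aluminium cheeks beside the paddle at x = +-30 mm, inner gap 54 mm, tops 70 mm above the bench. Under the lying paddle, between the two posts of its rest, 49 mm are free down to the base plate.
- edge_amber (a point): Middle of this paddle's outer edge (turns with it), half-way through its thickness, 60 mm from the hinge line. Its z axis is normal to the paddle, out of the white face.
- vial_amber_mid (a point): Centre of the loose brown glass vial with a white cap, 22 mm diameter, 48 mm tall, standing in the cup of its stand, its top 59 mm above the bench.
- amber_bottle: Bystander, loose: brown bottle with black cap, 58 mm diameter, 115 mm tall; origin at the centre of its underside.
- tape: Bystander, loose: roll of tape lying flat, 77 mm diameter, 19 mm tall; origin at the centre of its underside.
- small_bottle: Bystander, loose: small clear bottle with green cap, 42 mm diameter, 78 mm tall; origin at the centre of its underside.

How it is judged:
By the outcome, as a careful person would: the job done as asked, in the order asked, and still so for the second after the job is handed in, with the robot touching nothing.
It also fails if it takes over 58 s, if anything falls off the work surface, if the arm or the gripper's body presses on something with over 40 N, if the wrist force passes 120 N, or if a joint passes its speed limit or range.

## Working session

There is one attempt and no reset: what is moved stays moved. The work goes in short steps, Python scripts to look and compute and a tool call to move; the robot and the scene stay as the last step left them, time stands still between calls to the robot, and variables do not carry over. Pictures are saved under pics/ and viewed, at most 10 in all, crops included, and the job is handed in when it is done.

Besides the shell and the picture viewer there is one more tool, called after "Emit:" by a JSON object that holds its "name" and its "arguments", one argument or row to a line. send_rows: Moves the arm, as the interface text tells. Its arguments: {"type":"object","properties":{"xyz":{"type":"array"},"dr":{"type":"array"},"jaw":{"type":"number"},"grip_force":{"type":"number"}},"required":["xyz","dr"]}

```bash
ls; mkdir -p pics
python3 - <<'E'
from bench import *
import cv2
s=get_state();print(s)
for n in("scene","top"):
    print(n,calibration(n)); cv2.imwrite(f"pics/{n}0.png",get_image(n)[:,:,::-1])
print(calibration("wrist"))
try: print(nose_length)
except Exception as e: print(e)
E
```

```text
pics
{'time': 0.0, 'joint_positions': array([-1.19389588,  0.32185648, -0.07009908,  1.45166622,  0.02260991,
        1.37077928, -0.05691305]), 'qd': array([ 4.60152690e-04,  4.63074549e-04,  5.16745170e-04, -6.56246840e-04,
        7.65363804e-04,  5.95623110e-05, -5.78344114e-04]), 'joint_torque': array([ 4.82808025e-05, -4.91281736e+01, -4.03738786e-01, -3.12536788e+01,
       -6.39250455e-02,  4.34551982e-02,  1.73414060e-04]), 'position': array([0.23053882, 0.60719506, 0.23844426]), 'tool_rot': array([-5.66669786e-01, -3.08981138e+00,  2.99381547e-03]), 'ft_force': array([ 0.64158015, -0.07043182,  0.64427117]), 'torque': array([-0.02288867,  0.00255108,  0.01518647]), 'grip_force': 0.0, 'grip_width': 0.9996395704377836}
scene {'vfov': 57.745126143058584, 'cx': 320.7362069253686, 'cy': 199.4946263266879, 'k1': -0.05271386330890583, 'rvec': array([ 2.28376001, -0.59255311,  0.22915842]), 'tvec': array([-0.50305017,  0.25103417,  0.86691926])}
top {'vfov': 51.32352085820824, 'cx': 319.4080334479308, 'cy': 195.77790058320716, 'k1': -0.028528051147911695, 'rvec': array([ 2.16559505, -2.16204576,  0.14584841]), 'tvec': array([-0.02150725,  0.58073244,  1.50030029])}
{'vfov': 59.864173691831894, 'cx': 321.9161137090027, 'cy': 202.16738351450186, 'k1': -0.01520223452444498, 'hand_eye': array([[-5.36715368e-04, -9.63334828e-01, -2.68301550e-01,
         7.36146020e-02],
       [ 9.99999779e-01, -6.22277075e-04,  2.33863466e-04,
         3.86330453e-04],
       [-3.92246725e-04, -2.68301365e-01,  9.63334949e-01,
        -1.45249938e-01],
       [ 0.00000000e+00,  0.00000000e+00,  0.00000000e+00,
         1.00000000e+00]])}
0.017
```

View pics/top0.png

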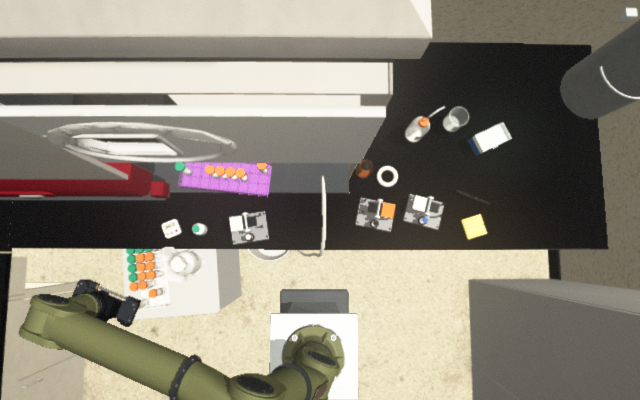

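View pics/scene0.png

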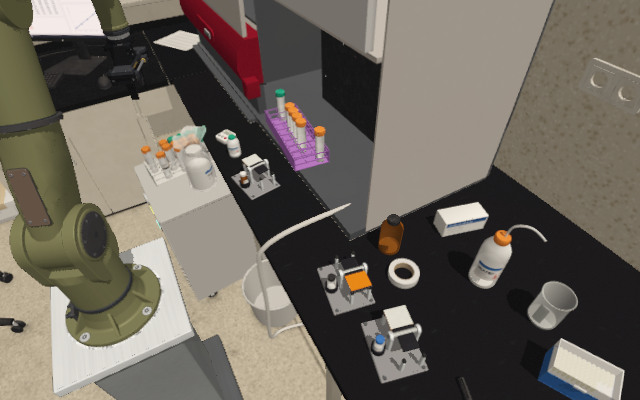

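The top view shows the black-capped stand at about (376,214) with orange up, the blue-capped stand at (424,210) with white up, and the amber stand at (249,228). A white arched hose or tap stands at about (324,180–250), between the arm and the targets. I'll get rough positions and enlarge.

```bash
cat > h.py <<'E'
from bench import *
import numpy as np, cv2
from scipy.spatial.transform import Rotation as R
def cam(name,s=None):
    c=calibration(name); f=200/np.tan(np.radians(c["vfov"]/2))
    if "rvec" in c:
        Rm=R.from_rotvec(c["rvec"]).as_matrix(); Rw=Rm.T; o=-Rm.T@c["tvec"]
    else:
        s=s or get_state(); T=c["hand_eye"]; Rt=R.from_rotvec(s["tool_rot"]).as_matrix()
        Rw=Rt@T[:3,:3]; o=s["position"]+Rt@T[:3,3]
    return c,f,Rw,o
def ray(name,uv,s=None):
    c,f,Rw,o=cam(name,s); d=(np.array(uv,float)-[c["cx"],c["cy"]])/f
    x=d.copy()
    for _ in range(20): x=d/(1+c["k1"]*(x@x))
    v=Rw@[x[0],x[1],1]; return o,v/np.linalg.norm(v)
def plane(name,uv,z,s=None):
    o,v=ray(name,uv,s); return o+v*(z-o[2])/v[2]
def two(n1,a,n2,b):
    o1,v1=ray(n1,a);o2,v2=ray(n2,b)
    t=np.linalg.lstsq(np.c_[v1,-v2],o2-o1,rcond=None)[0]
    p,q=o1+v1*t[0],o2+v2*t[1]; return (p+q)/2,np.linalg.norm(p-q)
E
python3 - <<'E'
from h import *
np.set_printoptions(precision=3,suppress=True)
for n,p in dict(black=(376,214),blue=(424,210),amber=(249,228)).items(): print(n,plane("top",p,.03))
print("arch end", two("top",(323,178),"scene",(350,206)))
print("arch other", two("top",(323,252),"scene",(262,250)))
print("bottle",plane("top",(365,169),.1),"tape",plane("top",(388,176),.01))
t=cv2.imread("pics/top0.png")[150:260,220:480]; cv2.imwrite("pics/c1.png",cv2.resize(t,None,fx=3,fy=3,interpolation=2))
t=cv2.imread("pics/scene0.png")[190:390,230:440]; cv2.imwrite("pics/c2.png",cv2.resize(t,None,fx=3,fy=3,interpolation=2))
E
```

```text
black [ 0.514 -0.23   0.03 ]
blue [ 0.529 -0.408  0.03 ]
amber [0.462 0.237 0.03 ]
arch end (array([ 0.648, -0.035,  0.04 ]), np.float64(0.004083493841735199))
arch other (array([ 0.376, -0.035,  0.01 ]), np.float64(0.0017989415723772178))
bottle [ 0.67  -0.182  0.1  ] tape [ 0.66 -0.28  0.01]
```

View pics/c1.png

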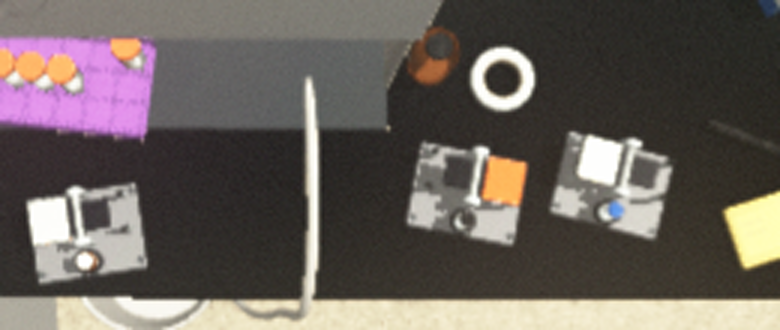

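View pics/c2.png

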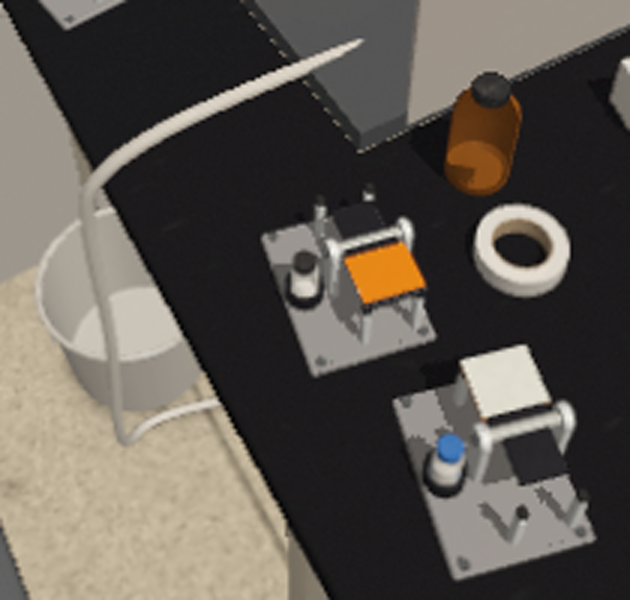

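The hose hangs low on the bench (z≈0.04). The black paddle lies on the right with orange up, and the blue paddle lies on the left with white up. The plan for each is to press the tail with closed fingers, then sweep the paddle over. First I'll swing the arm across, kept in close and high, to view the stands with the wrist camera.

Emit:
{"name": "send_rows", "arguments": {
  "xyz": [
    [-35,-38,-6],
    [-70,-76,-12],
    [-105,-114,-18],
    [-140,-150,-24],
    [-175,-188,-30],
    [-210,-225,-36],
    [-245,-262,-42],
    [-280,-300,-48],
    [-315,-336,-54],
    [-350,-370,-60]
  ],
  "dr": [
    [0,0,0.1],
    [0,0,0.2],
    [0,0,0.3],
    [0,0,0.4],
    [0,0,0.5],
    [0,0,0.6],
    [0,0,0.7],
    [0,0,0.8],
    [0,0,0.9],
    [0,0,1.0]
  ],
  "jaw": 0,
  "grip_force": 20
}}

```text
time: 0.93
position: [0.3885, 0.223, 0.2881]
tool_rot: [-1.984, -2.435, -0.0]
ft_force: [1.0, 0.7, 0.6]
grip_width: 0.326
grip_force: 0.0
```

```bash
cat >> h.py <<'E'
def delta(p,yaw):  # world target for TCP, yaw of tool x, tool down -> tool shift mm, dr
    s=get_state(); Rt=R.from_rotvec(s["tool_rot"])
    T=R.from_matrix(np.c_[[np.cos(yaw),np.sin(yaw),0],[np.sin(yaw),-np.cos(yaw),0],[0,0,-1]])
    return np.round(Rt.inv().apply(np.array(p)-s["position"])*1000,1),np.round((Rt.inv()*T).as_rotvec(),3)
E
python3 -c "
from h import *
s=get_state();print(s['position'],s['tool_rot'],s['grip_width'],s['time']);print(delta((.46,-.25,.25),np.radians(79)))"
```

```text
[0.38854709 0.22297295 0.2881202 ] [-1.98433789e+00 -2.43508241e+00 -3.50871215e-05] 0.32581380288960893 0.9333
(array([-477.7,  -25.5,   38. ]), array([-0.   , -0.   ,  0.395]))
```

Emit:
{"name": "send_rows", "arguments": {
  "xyz": [
    [-40,12,0],
    [-80,24,0],
    [-120,34,0],
    [-160,40,0],
    [-200,42,5],
    [-240,40,10],
    [-280,34,15],
    [-320,24,20],
    [-360,12,25],
    [-398,0,30]
  ],
  "dr": [
    [0,0,0.04],
    [0,0,0.08],
    [0,0,0.12],
    [0,0,0.16],
    [0,0,0.2],
    [0,0,0.24],
    [0,0,0.28],
    [0,0,0.32],
    [0,0,0.36],
    [0,0,0.395]
  ]
}}

```text
time: 1.77
position: [0.47, -0.1664, 0.2577]
tool_rot: [-2.421, -2.002, -0.0]
ft_force: [1.2, 0.1, -0.4]
grip_width: 0.007
grip_force: 0.0
```

```bash
python3 -c "
from h import *
s=get_state();print(s['position'],s['tool_rot'],s['qd'].round(2))
print(delta((.46,-.25,.25),np.radians(79)))"
```

```text
[ 0.46996545 -0.16641415  0.25772922] [-2.42121768e+00 -2.00175156e+00 -3.77027606e-04] [ 0.48  0.29  0.61 -0.1  -0.17 -0.14  0.71]
(array([-84. ,   5.9,   7.7]), array([ 0.   , -0.   ,  0.003]))
```

Emit:
{"name": "send_rows", "arguments": {
  "xyz": [
    [-25,2,0],
    [-50,4,0],
    [-75,5,0],
    [-90,5,0],
    [-90,5,0],
    [-90,5,0],
    [-90,5,0],
    [-90,5,0],
    [-90,5,0],
    [-90,5,0]
  ],
  "dr": [
    [0,0,0],
    [0,0,0],
    [0,0,0],
    [0,0,0],
    [0,0,0],
    [0,0,0],
    [0,0,0],
    [0,0,0],
    [0,0,0],
    [0,0,0]
  ]
}}

```text
time: 2.6
position: [0.4592, -0.2526, 0.2581]
tool_rot: [-2.417, -2.006, -0.001]
ft_force: [0.7, 0.1, 0.2]
grip_width: 0.004
grip_force: 0.0
```

```bash
python3 -c "
from h import *
s=get_state();print(s['position'],s['tool_rot'],s['ft_force'])
im=get_image('wrist');cv2.imwrite('pics/w1.png',im[:,:,::-1]);import json;json.dump(dict(position=list(s['position']),tool_rot=list(s['tool_rot'])),open('w1.json','w'))"
```

```text
[ 0.45923663 -0.25259288  0.25807714] [-2.41705642e+00 -2.00647136e+00 -6.17999037e-04] [0.66751994 0.06008978 0.15623241]
```

View pics/w1.png

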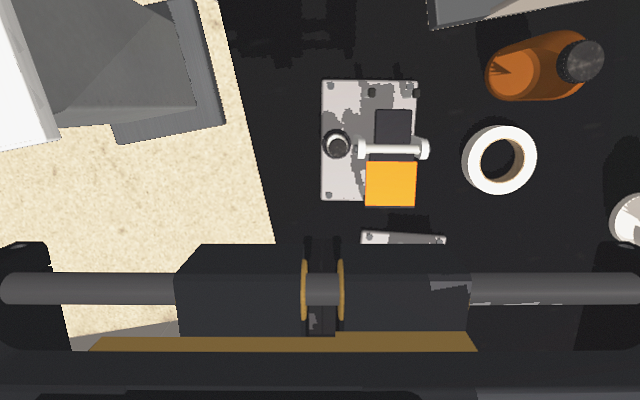

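The wrist view shows the black stand's base corners at about (321,80), (418,81) and (320,200). Its orange paddle spans (365–416, 160–207) and the hinge bar runs along row 149. The blue stand is hidden behind the gripper.

Run:
```python
from h import *
import json
np.set_printoptions(precision=4,suppress=True)
s={k:np.array(v) for k,v in json.load(open('w1.json')).items()}
im=cv2.imread('pics/w1.png'); hsv=cv2.cvtColor(im,cv2.COLOR_BGR2HSV)
def quad(m,name,z,s=None):
    c=max(cv2.findContours(m,cv2.RETR_EXTERNAL,cv2.CHAIN_APPROX_NONE)[0],key=cv2.contourArea)[:,0]
    P=np.array([plane(name,p,z,s)[:2] for p in c],np.float32)
    (cx,cy),(w,h),a=cv2.minAreaRect(P*1000); print('centre',cx,cy,'size',w,h,'ang',a); return c
m=cv2.inRange(hsv,(10,120,120),(25,255,255)); m[:,:330]=0;m[:155]=0;m[:,450:]=0;m[215:]=0
quad(m,'wrist',.063,s)
for p in [(321,80),(418,81),(320,200),(418,200)]: print('base',plane('wrist',p,.008,s))
print('cap',plane('wrist',(337,141),.059,s), 'bar ends',plane('wrist',(360,149),.066,s),plane('wrist',(427,149),.066,s))
t=cv2.imread('pics/top0.png');h=cv2.cvtColor(t,cv2.COLOR_BGR2HSV)
m=cv2.inRange(h,(8,130,120),(25,255,255));m[:,:376]=0;m[:195]=0;m[230:]=0;m[:,400:]=0; print('top orange');quad(m,'top',.063)
m=cv2.inRange(h,(0,0,190),(180,60,255));m[:,:405]=0;m[:190]=0;m[215:]=0;m[:,430:]=0; print('top white');c=quad(m,'top',.063);print(c.min(0),c.max(0))
```

```text
centre 526.422607421875 -266.4808654785156 size 45.12210464477539 50.95249938964844 ang 79.41079711914062
base [ 0.4766 -0.1535  0.008 ]
base [ 0.5794 -0.1737  0.008 ]
base [ 0.4506 -0.285   0.008 ]
base [ 0.5643 -0.3063  0.008 ]
cap [ 0.481  -0.2156  0.059 ] bar ends [ 0.5014 -0.2265  0.066 ] [ 0.5652 -0.2384  0.066 ]
top orange
centre 527.1038208007812 -267.3123474121094 size 48.30279541015625 54.86134719848633 ang 77.77190399169922
top white
centre 551.5354614257812 -383.83392333984375 size 45.786617279052734 52.62298583984375 ang 74.54529571533203
[412 195] [426 211]
```

Run:
```python
from h import *
np.set_printoptions(precision=3,suppress=True)
print('hood',plane('scene',(351,241),0),plane('top',(349,193),0), plane('top',(349,193),.03))
print('bottle cap',two('top',(366,165),'scene',(394,218)), plane('wrist',(585,62),.115))
print(get_state()['joint_positions'])
c,f,Rw,o=cam('wrist');print('cam',o)
```

```text
hood [ 0.604 -0.118  0.   ] [ 0.596 -0.133  0.   ] [ 0.592 -0.13   0.03 ]
bottle cap (array([ 0.681, -0.185,  0.115]), np.float64(0.0006831504276201417)) [ 0.681 -0.185  0.115]
[-0.372  0.034  0.853  1.759 -0.027  1.36   0.301]
cam [ 0.473 -0.18   0.403]
```

Run:
```python
from h import *
np.set_printoptions(precision=3,suppress=True)
for z in(.3,.5,.7,.9,1.0,1.1): print(z,plane('top',(385,108),z),plane('top',(365,155),z)[:2],plane('scene',(383,20),z))
```

```text
0.3 [ 0.827 -0.223  0.3  ] [ 0.676 -0.158] [1.156 0.549 0.3  ]
0.5 [ 0.758 -0.188  0.5  ] [ 0.631 -0.134] [0.773 0.055 0.5  ]
0.7 [ 0.689 -0.153  0.7  ] [ 0.586 -0.109] [ 0.39  -0.439  0.7  ]
0.9 [ 0.62  -0.118  0.9  ] [ 0.541 -0.084] [ 0.008 -0.932  0.9  ]
1.0 [ 0.586 -0.1    1.   ] [ 0.519 -0.072] [-0.183 -1.179  1.   ]
1.1 [ 0.551 -0.083  1.1  ] [ 0.496 -0.059] [-0.375 -1.426  1.1  ]
```

Emit:
{"name": "send_rows", "arguments": {
  "xyz": [
    [20,22,15],
    [40,44,30],
    [57,63,55],
    [57,63,85],
    [57,63,115],
    [57,63,140],
    [57,63,155],
    [57,63,165],
    [57,63,170],
    [57,63,170]
  ],
  "dr": [
    [0,0,0],
    [0,0,0],
    [0,0,0],
    [0,0,0],
    [0,0,0],
    [0,0,0],
    [0,0,0],
    [0,0,0],
    [0,0,0],
    [0,0,0]
  ]
}}

```text
time: 3.48
position: [0.5312, -0.209, 0.0876]
tool_rot: [-2.418, -2.004, 0.001]
ft_force: [0.7, 0.2, 0.2]
grip_width: 0.002
grip_force: 0.0
```

```bash
cat >> h.py <<'E'
def st(px,py,yawdeg):
    s=get_state(); a=np.radians(yawdeg); d=s["position"][:2]*1000-[px,py]
    print("t",round(s["time"],2),"stand x,y",np.round([d@[np.cos(a),np.sin(a)],d@[-np.sin(a),np.cos(a)]],1),"tip z",round((s["position"][2]-.017)*1000,1),"F",s["ft_force"].round(1),"rot",s["tool_rot"].round(3))
E
python3 -c "
from h import *
st(533,-231,-10.6);cv2.imwrite('pics/w2.png',get_image('wrist')[:,:,::-1])"
```

```text
t 3.48 stand x,y [-5.8 21.3] tip z 70.6 F [0.7 0.2 0.2] rot [-2.418e+00 -2.004e+00  1.000e-03]
```

View pics/w2.png

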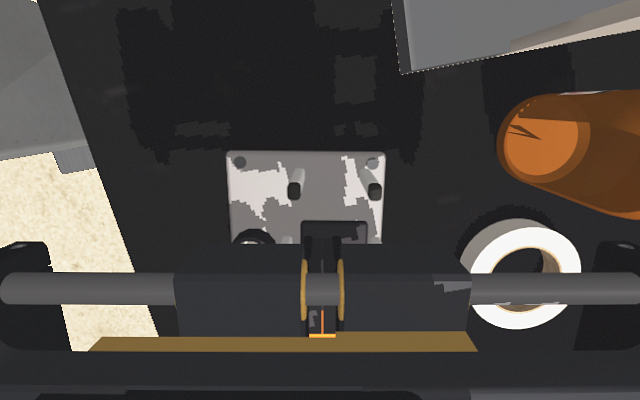

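The fingertips are over the black tail (columns 302–367, tail end at row 221), at the offset I intended. Next I press down.

Emit:
{"name": "send_rows", "arguments": {
  "xyz": [
    [0,0,4],
    [0,0,8],
    [0,0,12],
    [0,0,16],
    [0,0,20],
    [0,0,24],
    [0,0,25],
    [0,0,25],
    [0,0,25],
    [0,0,25]
  ],
  "dr": [
    [0,0,0],
    [0,0,0],
    [0,0,0],
    [0,0,0],
    [0,0,0],
    [0,0,0],
    [0,0,0],
    [0,0,0],
    [0,0,0],
    [0,0,0]
  ]
}}

```text
time: 4.37
position: [0.5311, -0.209, 0.0628]
tool_rot: [-2.418, -2.004, 0.0]
ft_force: [0.3, 1.5, -0.1]
grip_width: 0.005
grip_force: 0.4
```

```bash
python3 -c "
from h import *
st(533,-231,-10.6)"
```

```text
t 4.37 stand x,y [-6.  21.3] tip z 45.8 F [ 0.3  1.5 -0.1] rot [-2.418 -2.004  0.   ]
```

Emit:
{"name": "send_rows", "arguments": {
  "xyz": [
    [0,0,-38],
    [0,0,-76],
    [0,0,-105],
    [-3,3,-110],
    [-40,6,-110],
    [-75,6,-110],
    [-95,6,-110],
    [-95,6,-85],
    [-95,6,-60],
    [-95,6,-44]
  ],
  "dr": [
    [0,0,0],
    [0,0,0],
    [0,0,0],
    [0,0,0],
    [0,0,0],
    [0,0,0],
    [0,0,0],
    [0,0,0],
    [0,0,0],
    [0,0,0]
  ]
}}

```text
time: 5.2
position: [0.5179, -0.3041, 0.1045]
tool_rot: [-2.419, -2.001, 0.003]
ft_force: [-0.8, 0.8, 0.0]
grip_width: 0.001
grip_force: 0.0
```

```bash
python3 -c "
from h import *
st(533,-231,-10.6);cv2.imwrite('pics/w3.png',get_image('wrist')[:,:,::-1])"
```

```text
t 5.2 stand x,y [ -1.4 -74.7] tip z 87.5 F [-0.8  0.8  0. ] rot [-2.419 -2.001  0.003]
```

View pics/w3.png

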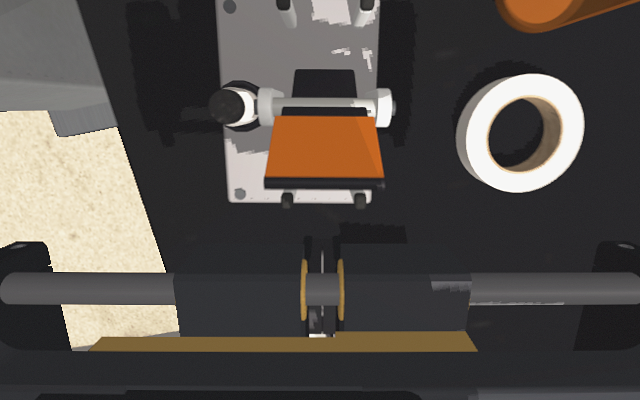

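Run:
```python
from h import *
a=np.radians(-10.6);ys=np.array([-np.sin(a),np.cos(a),0]);
for uv in[(325,178),(266,178),(383,178)]:
  o,v=ray('wrist',uv); o2=o*1000-[533,-231,60]
  y0,z0,dy,dz=o2@ys,o2[2],v@ys,v[2]
  # orange top-face outer corner: radius sqrt(60^2+3^2)
  r=np.roots([dy*dy+dz*dz,2*(y0*dy+z0*dz),y0*y0+z0*z0-3609]);
  for t in r:
    print(t, (y0+t*dy,z0+t*dz) if np.isreal(t) else '')
```

```text
230.50357383414274 (np.float64(-45.812344269094815), np.float64(-38.86166636378215))
136.0227676939694 (np.float64(-26.912609585762524), np.float64(53.70950982167227))
233.85443394810588 (np.float64(-45.753157819252614), np.float64(-38.93133120722382))
137.9326066578118 (np.float64(-26.864382823505963), np.float64(53.73364807559702))
233.63198277681522 (np.float64(-45.85908320657511), np.float64(-38.80650058240769))
137.92235781432362 (np.float64(-26.950756351214185), np.float64(53.69037839406124))
```

The paddle stands about 63° up, with its edge at y −27 and z 114 as planned. Now I sweep it over.

Emit:
{"name": "send_rows", "arguments": {
  "xyz": [
    [15,0,2],
    [30,0,2],
    [41,0,2],
    [51,0,2],
    [60,0,2],
    [69,0,2],
    [78,0,2],
    [87,0,2],
    [96,0,2],
    [106,0,2]
  ],
  "dr": [
    [0,0,0],
    [0,0,0],
    [0,0,0],
    [0,0,0],
    [0,0,0],
    [0,0,0],
    [0,0,0],
    [0,0,0],
    [0,0,0],
    [0,0,0]
  ]
}}

```text
time: 6.08
position: [0.5394, -0.1989, 0.1052]
tool_rot: [2.419, 2.004, 0.0]
ft_force: [-0.1, -0.6, 1.1]
grip_width: 0.003
grip_force: 0.2
```

```bash
python3 -c "
from h import *
st(533,-231,-10.6)"
```

```text
t 6.08 stand x,y [ 0.4 32.8] tip z 88.2 F [-0.1 -0.6  1.1] rot [2.419 2.004 0.   ]
```

Emit:
{"name": "send_rows", "arguments": {
  "xyz": [
    [0,0,4],
    [0,0,8],
    [0,0,12],
    [0,0,16],
    [0,0,19],
    [0,0,22],
    [0,0,24],
    [0,0,25.5],
    [0,0,26],
    [0,0,26]
  ],
  "dr": [
    [0,0,0],
    [0,0,0],
    [0,0,0],
    [0,0,0],
    [0,0,0],
    [0,0,0],
    [0,0,0],
    [0,0,0],
    [0,0,0],
    [0,0,0]
  ]
}}

```text
time: 6.92
position: [0.5391, -0.2, 0.0803]
tool_rot: [-2.419, -2.003, -0.0]
ft_force: [-4.1, 1.5, 9.6]
grip_width: 0.005
grip_force: 5.0
```

```bash
python3 -c "
from h import *
st(533,-231,-10.6)"
```

```text
t 6.92 stand x,y [ 0.3 31.6] tip z 63.3 F [-4.1  1.5  9.6] rot [-2.419 -2.003 -0.   ]
```

Flat against the stop (9.6 N at tip z 63.3). Now I lift off and go to look at both the black result and the blue stand.

Emit:
{"name": "send_rows", "arguments": {
  "xyz": [
    [0,0,-20],
    [0,0,-55],
    [-15,0,-90],
    [-50,5,-110],
    [-90,10,-125],
    [-130,12,-135],
    [-170,14,-140],
    [-210,16,-140],
    [-245,18,-140],
    [-264,19,-140]
  ],
  "dr": [
    [0,0,0],
    [0,0,0],
    [0,0,0],
    [0,0,0.02],
    [0,0,0.04],
    [0,0,0.06],
    [0,0,0.08],
    [0,0,0.085],
    [0,0,0.085],
    [0,0,0.085]
  ]
}}

```text
time: 7.75
position: [0.5058, -0.4679, 0.2189]
tool_rot: [2.506, 1.892, -0.005]
ft_force: [-1.0, 0.7, 1.0]
grip_width: 0.002
grip_force: 0.0
```

Emit:
{"name": "send_rows", "arguments": {
  "xyz": [
    [0,0,0],
    [0,0,0],
    [0,0,0],
    [0,0,0],
    [0,0,0],
    [0,0,0],
    [0,0,0],
    [0,0,0],
    [0,0,0],
    [0,0,0]
  ],
  "dr": [
    [0,0,0],
    [0,0,0],
    [0,0,0],
    [0,0,0],
    [0,0,0],
    [0,0,0],
    [0,0,0],
    [0,0,0],
    [0,0,0],
    [0,0,0]
  ]
}}

```text
time: 8.58
position: [0.509, -0.4625, 0.2192]
tool_rot: [2.502, 1.9, 0.0]
ft_force: [-0.2, -1.3, -0.6]
grip_width: 0.006
grip_force: 0.0
```

```bash
python3 -c "
from h import *
st(541.7,-420,-15.5)
im=get_image('wrist')[:,:,::-1].copy();cv2.imwrite('pics/w4.png',im)
h=cv2.cvtColor(im,cv2.COLOR_BGR2HSV);m=cv2.inRange(h,(0,0,200),(180,50,255))
cs=[c for c in cv2.findContours(m,cv2.RETR_EXTERNAL,cv2.CHAIN_APPROX_NONE)[0] if cv2.contourArea(c)>500]
for c in cs:
    P=np.array([plane('wrist',p,.063)[:2]*1000 for p in c[:,0]],np.float32);print(cv2.boundingRect(c),cv2.minAreaRect(P))
"
```

```text
t 8.58 stand x,y [-20.2 -49.7] tip z 202.2 F [-0.2 -1.3 -0.6] rot [2.502 1.9   0.   ]
(276, 121, 102, 70) ((520.6234130859375, -433.306396484375), (60.045623779296875, 86.76238250732422), 74.39617156982422)
(0, 62, 226, 210) ((325.78289794921875, -401.40093994140625), (187.57240295410156, 213.72720336914062), 69.51133728027344)Traceback (most recent call last):
  File "<string>", line 8, in <module>
    P=np.array([plane('wrist',p,.063)[:2]*1000 for p in c[:,0]],np.float32);print(cv2.boundingRect(c),cv2.minAreaRect(P))
                ~~~~~^^^^^^^^^^^^^^^^
  File "h.py", line 18, in plane
    o,v=ray(name,uv,s); return o+v*(z-o[2])/v[2]
        ~~~^^^^^^^^^^^
  File "h.py", line 13, in ray
    c,f,Rw,o=cam(name,s); d=(np.array(uv,float)-[c["cx"],c["cy"]])/f
             ~~~^^^^^^^^
  File "h.py", line 9, in cam
    s=s or get_state(); T=c["hand_eye"]; Rt=R.from_rotvec(s["tool_rot"]).as_matrix()
           ~~~~~~~~~^^
ValueError: time passes only in moves, steps and waits
```

View pics/w4.png

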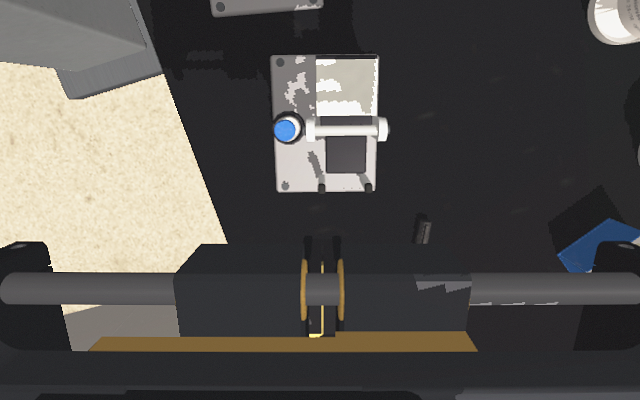

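The wrist view shows the blue stand's base corners at about (271,56), (379,55), (275,191) and (376,191). The white paddle is at (316–379, 55–115), the tail spans columns 326–366 with its end at row 172, and the bar runs along row 129 from 307 to 388.

Run:
```python
from h import *
s=get_state()
W=lambda p,z: plane('wrist',p,z,s)[:2]*1000
c=[W(p,.008) for p in[(271,56),(379,55),(275,191),(376,191)]]
for i,j in((0,1),(2,3),(2,0),(3,1)): d=c[j]-c[i];print('edge',np.linalg.norm(d).round(1),np.degrees(np.arctan2(d[1],d[0])).round(1))
a=np.radians(-15.5);xs=np.array([np.cos(a),np.sin(a)]);ys=np.array([-np.sin(a),np.cos(a)])
for q,(x,y) in zip(c,[(-70,68),(35,68),(-70,-68),(35,-68)]): print('piv',(q-x*xs-y*ys).round(1))
print('bar',W((307,129),.066),W((388,129),.066))
e=W((346,172),.063);print('from tail end',(e+38*ys).round(1)); e=[W(p,.063) for p in((318,56),(379,55))];print('paddle edge',e,(sum(e)/2-60*ys).round(1))
# verify black in top view
im=get_image('top')[:,:,::-1];cv2.imwrite('pics/t2.png',im)
h=cv2.cvtColor(im,cv2.COLOR_BGR2HSV)[195:230,355:402]
for n,lo,hi in(('orange',(8,130,120),(25,255,255)),('white',(0,0,190),(180,60,255))):
    m=cv2.inRange(h,lo,hi);p=np.argwhere(m);print(n,len(p),p.mean(0)+[195,355] if len(p) else '')
```

```text
edge 103.2 -15.1
edge 106.7 -15.6
edge 132.8 74.0
edge 133.7 75.5
piv [ 543.3 -418.3]
piv [ 541.7 -417.1]
piv [ 543.1 -414.9]
piv [ 544.6 -415.5]
bar [ 511.3616209  -406.25073467] [ 577.14365741 -424.59199691]
from tail end [ 544.  -414.6]
paddle edge [array([ 535.96321777, -353.14532294]), array([ 583.63514054, -365.63711324])] [ 543.8 -417.2]
orange 0 
white 206 [205.47087379 371.78640777]
```

Emit:
{"name": "send_rows", "arguments": {
  "xyz": [
    [16,10,20],
    [32,21,50],
    [32,21,80],
    [32,21,105],
    [32,21,122],
    [32,21,132],
    [32,21,138],
    [32,21,144],
    [32,21,150],
    [32,21,156]
  ],
  "dr": [
    [0,0,0],
    [0,0,0],
    [0,0,0],
    [0,0,0],
    [0,0,0],
    [0,0,0],
    [0,0,0],
    [0,0,0],
    [0,0,0],
    [0,0,0]
  ]
}}

```text
time: 9.52
position: [0.5386, -0.4389, 0.0646]
tool_rot: [2.499, 1.897, 0.001]
ft_force: [-0.7, -1.3, 1.1]
grip_width: 0.008
grip_force: 1.0
```

```bash
python3 -c "
from h import *
st(543.5,-416.5,-15.4)"
```

```text
t 9.52 stand x,y [  1.2 -22.9] tip z 47.6 F [-0.7 -1.3  1.1] rot [2.499e+00 1.897e+00 1.000e-03]
```

Emit:
{"name": "send_rows", "arguments": {
  "xyz": [
    [0,0,-30],
    [0,0,-70],
    [0,0,-105],
    [3,-1,-110],
    [40,-1,-110],
    [75,-1,-110],
    [95,-1,-110],
    [95,-1,-85],
    [95,-1,-60],
    [95,-1,-42]
  ],
  "dr": [
    [0,0,0],
    [0,0,0],
    [0,0,0],
    [0,0,0],
    [0,0,0],
    [0,0,0],
    [0,0,0],
    [0,0,0],
    [0,0,0],
    [0,0,0]
  ]
}}

```text
time: 10.35
position: [0.5628, -0.3442, 0.1036]
tool_rot: [-2.5, -1.902, -0.001]
ft_force: [-0.6, 0.2, -0.1]
grip_width: 0.002
grip_force: 0.0
```

```bash
python3 -c "
from h import *
st(543.5,-416.5,-15.4);cv2.imwrite('pics/s5.png',cv2.resize(get_image('scene')[230:400,270:500,::-1],None,fx=3,fy=3))"
```

```text
t 10.35 stand x,y [-0.6 74.8] tip z 86.6 F [-0.6  0.2 -0.1] rot [-2.500e+00 -1.902e+00 -1.000e-03]
```

View pics/s5.png

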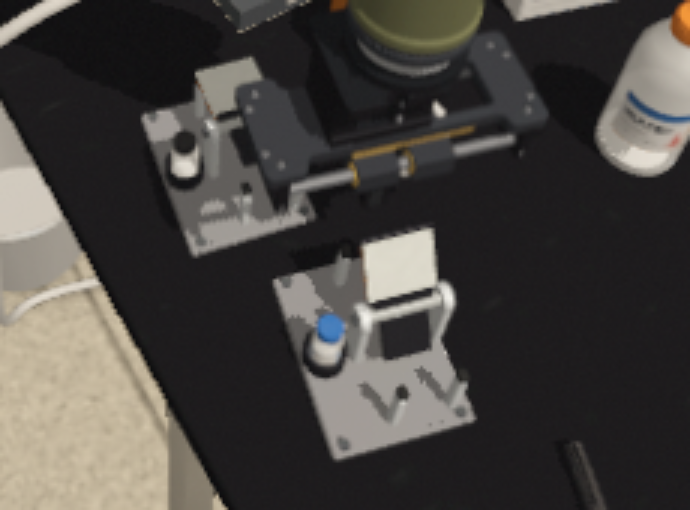

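The blue paddle stands raised at crop (400,265), the gripper is behind it, and the black paddle lies white up. Now I sweep towards −y.

Emit:
{"name": "send_rows", "arguments": {
  "xyz": [
    [-15,0,1],
    [-30,0,1],
    [-41,0,1],
    [-51,0,1],
    [-60,0,1],
    [-69,0,1],
    [-78,0,1],
    [-87,0,1],
    [-97,0,1],
    [-108,0,1]
  ],
  "dr": [
    [0,0,0],
    [0,0,0],
    [0,0,0],
    [0,0,0],
    [0,0,0],
    [0,0,0],
    [0,0,0],
    [0,0,0],
    [0,0,0],
    [0,0,0]
  ]
}}

```text
time: 11.23
position: [0.5332, -0.4504, 0.1041]
tool_rot: [2.502, 1.9, 0.0]
ft_force: [0.4, 0.1, 0.8]
grip_width: 0.005
grip_force: 0.2
```

```bash
python3 -c "
from h import *
st(543.5,-416.5,-15.4)"
```

```text
t 11.23 stand x,y [ -1.  -35.4] tip z 87.1 F [0.4 0.1 0.8] rot [2.502 1.9   0.   ]
```

Emit:
{"name": "send_rows", "arguments": {
  "xyz": [
    [0,0,4],
    [0,0,8],
    [0,0,12],
    [0,0,16],
    [0,0,19],
    [0,0,21],
    [0,0,23],
    [0,0,24.5],
    [0,0,25],
    [0,0,25]
  ],
  "dr": [
    [0,0,0],
    [0,0,0],
    [0,0,0],
    [0,0,0],
    [0,0,0],
    [0,0,0],
    [0,0,0],
    [0,0,0],
    [0,0,0],
    [0,0,0]
  ]
}}

```text
time: 12.07
position: [0.5335, -0.4492, 0.0804]
tool_rot: [-2.501, -1.9, -0.002]
ft_force: [-3.3, 2.8, 7.6]
grip_width: 0.008
grip_force: 3.6
```

```bash
python3 -c "
from h import *
st(543.5,-416.5,-15.4)"
```

```text
t 12.07 stand x,y [ -1.  -34.1] tip z 63.4 F [-3.3  2.8  7.6] rot [-2.501e+00 -1.900e+00 -2.000e-03]
```

Flat against the stop (7.6 N at tip z 63.4). I lift clear and check.

Emit:
{"name": "send_rows", "arguments": {
  "xyz": [
    [0,0,-15],
    [0,0,-45],
    [0,0,-80],
    [0,0,-115],
    [-10,-10,-150],
    [-40,-20,-170],
    [-80,-20,-180],
    [-110,-20,-180],
    [-130,-20,-180],
    [-130,-20,-180]
  ],
  "dr": [
    [0,0,0],
    [0,0,0],
    [0,0,0],
    [0,0,0],
    [0,0,0],
    [0,0,0],
    [0,0,0],
    [0,0,0],
    [0,0,0],
    [0,0,0]
  ]
}}

```text
time: 12.9
position: [0.4744, -0.5747, 0.2599]
tool_rot: [2.508, 1.889, -0.007]
ft_force: [-0.1, 0.0, -0.8]
grip_width: 0.003
grip_force: 0.0
```

Emit:
{"name": "send_rows", "arguments": {
  "xyz": [
    [0,0,0],
    [0,0,0],
    [0,0,0],
    [0,0,0],
    [0,0,0],
    [0,0,0],
    [0,0,0],
    [0,0,0],
    [0,0,0],
    [0,0,0]
  ],
  "dr": [
    [0,0,0],
    [0,0,0],
    [0,0,0],
    [0,0,0],
    [0,0,0],
    [0,0,0],
    [0,0,0],
    [0,0,0],
    [0,0,0],
    [0,0,0]
  ]
}}

```text
time: 13.73
position: [0.4791, -0.5695, 0.2591]
tool_rot: [-2.502, -1.9, -0.0]
ft_force: [0.8, 0.5, 0.0]
grip_width: 0.004
grip_force: 0.0
```

```bash
python3 -c "
from h import *
st(543.5,-416.5,-15.4);a=get_image('scene')[180:380,230:490,::-1];b=get_image('wrist')[:,:,::-1]
cv2.imwrite('pics/s6.png',np.vstack([cv2.resize(a,(420,323)),cv2.resize(b,(420,263))]))"
```

```text
t 13.73 stand x,y [ -21.5 -164.6] tip z 242.1 F [0.8 0.5 0. ] rot [-2.502 -1.9   -0.   ]
```

View pics/s6.png

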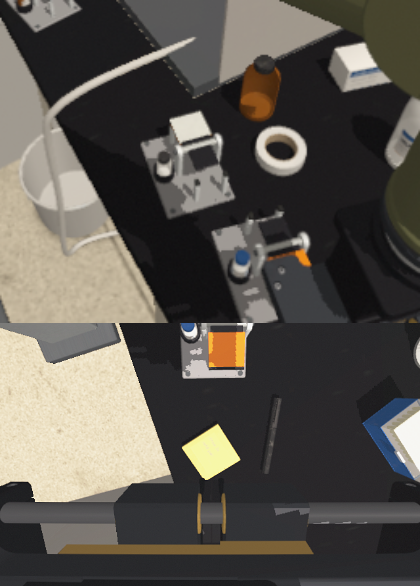

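The black paddle lies white up, the blue paddle lies flat with orange up (at 227,350 in the composite), the vials are standing, and the arm is clear at tip z 242. I'm handing in the job.

```bash
python3 -c "
from bench import *
print(close_job())"
```

```text
the job is handed in; nothing more can be done
None
```

The job is handed in at about 14 s of the 58 s allowed: the black-capped vial's paddle was flipped first and lies flat with white up, the blue-capped one's then and lies flat with orange up, both vials are still in their cups, and I kept the arm away from everything else.

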